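# Tip the rinsed seal stones out of the drain bucket into the tray

## Task

Draw the orange tray out of its storage bay by its low end, put it down on the open table and let go, then take it again by its tall tab and stand it on the table with its low end under the steel tipping bucket and the tab end pointing away from the bucket, and let go. Then push the bucket's red bar over, past its spring catch, until the bucket is fully tipped and all four seal stones have dropped into the tray, and let it swing back home. Leave the tray standing there with the stones in it, and do not disturb the other things on the table.

Things in the scene. Friction and masses are not known exactly. Their poses are not given: they have to be found in the camera images.
- stand: dark wooden stand (fixed) with a steel tipping bucket. Origin on the table under the bucket's axle, which runs along x, 105 mm up. Bucket dumps to +y. Side boards 120 mm tall at x = -90..-80 and 80..90, y = -110..20 mm; the tray goes between them on the bare table, from the +y side. Stop strip across at y = -68..-56, 30 mm high. A tray whose low end's outer face is at y = -25 mm catches all stones
- axle (a point): middle of the bucket's axle, fixed, 105 mm up; axes as the stand's. The bucket at rest is 94 mm wide (x), reaches y = -81..30 mm, underside 71 mm and highest edge 135 mm above the table. Tipped, its spout dips to about 80 mm above the table at about y = 10 mm, its other parts rise to 190 mm, stones fall at y = 0..60. The catch sits at x = 90..120, to 145 mm up
- bucket (a joint): tipping angle of the bucket, rad: 0 at rest (upright), grows as it tips to the stand's +y, end stop 1.75. It counts as fully tipped past 1.35. A spring catch makes the start stiff (about 8 to 10 N at the red bar), easing to about 6 N after some 0.3 rad; when let go a spring swings it all the way home
- push_bar (a point): middle of the red push bar: 14 mm thick, 70 mm long, along the stand's x, at stand x = -170..-100 mm, outside the side board. It turns with the bucket about the axle at radius 95 mm. At rest: stand y = -61, 178 mm above the table; over the top 200 mm; at 1.5 rad y = 68, 171 mm up. Push it to stand +y from its -y side, e.g. with closed fingers pointing down that follow its arc (a level push rubs)
- tray_c (a point): orange plastic tray, loose, 0.25 kg: its centre, 22.5 mm above its underside. 180 long (x), 130 wide (y). Floor 4 thick; side walls 4 thick, 45 high. Low end at -x: wall 10 thick, 45 high, mid-plane x = -85. Tall end at +x: wall 10 thick, 50 high, mid-plane x = 85, with a central tab 60 wide, 10 thick, up to 95 above the underside (all mm). z up
- tray_low (a point): middle of the outer face of the tray's low end (tray x = -90 mm), 22.5 mm above its underside; axes as the tray's
- tray_tab (a point): point in the tall tab of the tray (tray x = +85 mm), 75 mm above its underside; axes as the tray's
- bay: dark wooden storage bay (fixed) where the tray starts. Origin on the table about under the tray's middle, axes as the tray's; open to -x, where the low end sticks out. Side rails at y = +-74..84, x = -45..110 mm, 50 high. From x = 40 to 120 a board (underside 115 up, books on it to 155) roofs the tab: draw the tray out 70 mm or more before lifting it. Back wall at x = 110
- stone0_c (a point): centre of a seal stone (red), loose block 36 x 18 x 18 mm, 32 g, starting in the bucket
- stone1_c (a point): centre of a seal stone (green), loose block 36 x 18 x 18 mm, 32 g, starting in the bucket
- stone2_c (a point): centre of a seal stone (terracotta), loose block 36 x 18 x 18 mm, 32 g, starting in the bucket
- stone3_c (a point): centre of a seal stone (white marble), loose block 36 x 18 x 18 mm, 32 g, starting in the bucket
- ink_bottle_c (a point): centre of a black ink bottle, 54 mm diameter, 140 mm tall, bystander
- paste_dish_c (a point): centre of a white dish, 70 mm diameter, 22 mm tall, bystander
- water_cup_c (a point): centre of a blue cup, 72 mm diameter, 70 mm tall, bystander
- paperweight_c (a point): centre of a wooden paperweight, 50 x 140 x 25 mm (x, y, z), bystander
- ink_stick_c (a point): centre of a lying ink stick, 80 x 22 x 14 mm (x, y, z), bystander
- tin_c (a point): centre of a red tin, 70 x 100 x 35 mm (x, y, z), bystander

How it is judged (in metres and radians):
On the way, in this order (a step that is already met when the one before it is completed fails the run):
1. the tray is out of its bay, put down flat on the open table and let go (horizontal distance between tray_c and bay above 0.06 m and angle between tray_c's own z axis and vertical below 0.05 rad and height (world z) of tray_c below 0.028 m and y of tray_low in the frame of stand above 0.02 m and contact force between the fingers and tray below 0.1 N), for 0.1 s.
2. the tray stands flat on the table, let go, its low end under the bucket and its tab end away from it (y of tray_low in the frame of stand below 0.005 m and y of tray_tab in the frame of stand above 0.11 m and angle between tray_c's own z axis and vertical below 0.05 rad and height (world z) of tray_c below 0.028 m and contact force between the fingers and tray below 0.1 N), for 0.2 s.
3. the bucket is fully tipped (value of joint bucket above 1.35 rad).
At the end, for the whole second after the job is handed in: The bucket is back home (under 0.1 rad); all four stones lie inside the tray; the tray is at rest flat on the table (within 0.05 rad), the outer face of its low end at or behind the line under the axle (stand y under 5 mm) and its tab at stand y over 110 mm (y of tray_low in the frame of stand below 0.005 m and y of tray_tab in the frame of stand above 0.11 m and angle between tray_c's own z axis and vertical below 0.05 rad and height (world z) of tray_c below 0.028 m and x of stone0_c in the frame of tray_c between -0.085 and 0.085 m and y of stone0_c in the frame of tray_c between -0.063 and 0.063 m and z of each of stone0_c, stone1_c, stone2_c, stone3_c in the frame of tray_c below 0.04 m and x of stone1_c in the frame of tray_c between -0.085 and 0.085 m and y of stone1_c in the frame of tray_c between -0.063 and 0.063 m and x of stone2_c in the frame of tray_c between -0.085 and 0.085 m and y of stone2_c in the frame of tray_c between -0.063 and 0.063 m and x of stone3_c in the frame of tray_c between -0.085 and 0.085 m and y of stone3_c in the frame of tray_c between -0.063 and 0.063 m and value of joint bucket below 0.1 rad and linear speed of tray below 0.02 m/s); the robot touches nothing.
It fails at once if another thing on the table is pushed away or knocked over (moved more than 40 mm) (distance of any of ink_bottle_c, paste_dish_c, water_cup_c, paperweight_c, ink_stick_c, tin_c from where it was at the start of the episode above 0.04 m).
It also fails if it takes over 72 s, if anything falls off the work surface, if the arm or the gripper's body presses on something with over 40 N, if the wrist force passes 120 N, or if a joint passes its speed limit or range.

## Robot

A 6-joint arm with a two-finger parallel gripper is mounted at the origin on the work surface. World frame = base frame: x ahead of the robot, y to its left, z up, the work surface at z = 0. Lengths are in m, angles in degrees, forces in N, time in s.
With the tool pointing down it reaches from about 0.325 to 0.775 m from the base axis. Payload 5.5 kg.
Tool frame: the origin (TCP) lies midway between the tips of the shut fingers; the grasp point (between the pads) lies 19 mm behind it (arm.hold_point_z is the distance from the TCP to the grasp point, in m); z points along the fingers, y is the direction in which the jaws open and shut (so a half turn about z gives the same grasp; the last joint's range is limited). The gripper opens to 85 mm and grips with 20 to 120 N. Pads are 22 mm wide; open, the fingers measure 114 mm over their backs; the gripper's body (76 mm by 85 mm) begins 54 mm behind the grasp point. The pads swing forward as they close: fully open they stand 13 mm farther back than shut.
Start: joints at [-67.764, 5.22, 70.514, -0, 104.267, -3.249], TCP at [0.258, -0.542, 0.231] pointing down, gripper open.
Joint ranges: [-164.24, 164.24], [-49.07, 125.15], [9.68, 141.18], [-86.29, 266.29], [3.28, 154.24], [-151.56, 151.56]. Speed limits (degrees/s): [147.25, 147.25, 172.46, 180, 180, 180].

## Interface

Orientations are given as [roll, pitch, yaw] about the fixed x, y, z axes, in that order (R = Rz(yaw) Ry(pitch) Rx(roll)).
In Python, from station import status, snapshot, calibration, arm gives the robot as it stands. The module is installed in compiled form; this text tells all that it offers.
- The arm moves only by the tool play_rows, never from a script. Its argument "commands" is text: rows parted by semicolons, each of 4 numbers parted by spaces: the shift along the tool's x, y, z in m, then the turn about the tool's z in rad. In form: x y z turn; .... A call has 1 to 10 rows; each row shifts and turns the pose as measured when the row begins, along the tool's axes as they then stand; what a row does not reach is not made up. A row lasts 1/12 s, in which the tool goes at most 41.7 mm and 7.16 degrees, less where a joint would pass 70% of its speed; a pose out of reach is approached as far as the arm can. A call with a gripper value outside its range is refused whole. "grip" is the closure, from -1 (fully open) to 1 (shut), set as the call begins (left out, the last holds). The fingers move at their own pace and stop on an object; "newtons" is the grip in N (left out, the last holds). Time passes only in rows, so rows that do not move let the fingers close. It gives the time, the measured TCP pose, the force and the opening at its end, in the units of the state.
- status.observe(): the state, without advancing time (a new reading comes with each control period).
- snapshot(name): name is "side" or "top"; returns the picture (400x640x3 uint8, blue, green, red); there is no depth.
- calibration(name): a dict with "mtx" (3x3 intrinsics, pixels), "dist" ([k1, k2, p1, p2, k3] as OpenCV has them; the pictures are not rectified), "rvec" (rotation vector, rad) and "tvec" (3), from world to camera coordinates, as OpenCV has them. Camera axes: x right, y down, z forward; pixel columns grow to the right and rows downward; lengths in m; the calibration is good to about 2 mm. A picture is of the moment at which its call begins. calibration takes no time and is no camera call.
- arm.finish_job(): hands the job in, once; it reports no verdict.
The state is a dict: "clock": time; "joint_pos": joint angles; "dq": joint speeds; "tau": joint torques, N m; "ee_pos": TCP position; "orientation": TCP orientation; "contact_force": force on the tool from outside, world axes, zero at the start; "ft_torque": the same for the moment, N m; "gripper_width": finger opening in m.
Only numpy, scipy, OpenCV 4.12 (cv2) and the standard library are available. Lean on these libraries where they do the work, as an engineer would, in place of code of your own. Each camera call takes 0.05 s, during which the arm holds its last target. There are 200 camera calls.

## Working session

There is one attempt and no reset: what is moved stays moved. The work goes in short steps, Python scripts to look and compute and a tool call to move; the robot and the scene stay as the last step left them, time stands still between calls to the robot, and variables do not carry over. Pictures are saved under pics/ and viewed, about 8 in all and at most 12, crops included, and the job is handed in when it is done.

Besides the shell and the picture viewer there is one more tool, called after "Emit:" as a command line: name --argument value ..., lists and objects as JSON in quotes. play_rows: Moves the arm, as the interface text tells. Its arguments: {"type":"object","properties":{"commands":{"type":"string"},"grip":{"type":"number"},"newtons":{"type":"number"}},"required":["commands"]}

```bash
mkdir -p pics; python3 - <<'E'
from station import *
import cv2
for n in("top","side"):
    cv2.imwrite(f"pics/{n}0.png",snapshot(n)); c=calibration(n); print(n,c)
s=status.observe(); print(s)
E
```

```text
top {'mtx': array([[398.04021378,   0.        , 314.83988641],
       [  0.        , 398.04021378, 199.47609117],
       [  0.        ,   0.        ,   1.        ]]), 'dist': array([-0.0073303,  0.       ,  0.       ,  0.       ,  0.       ]), 'rvec': array([ 2.13009374, -2.19098427,  0.13367425]), 'tvec': array([0.08363044, 0.59609334, 1.07850201])}
side {'mtx': array([[435.94258646,   0.        , 319.23580038],
       [  0.        , 435.94258646, 195.89879986],
       [  0.        ,   0.        ,   1.        ]]), 'dist': array([0.02623552, 0.        , 0.        , 0.        , 0.        ]), 'rvec': array([ 2.42439183, -0.13473015,  0.07359209]), 'tvec': array([-0.56078597,  0.19652664,  1.23054238])}
{'clock': 0.1, 'joint_pos': array([-6.77638761e+01,  5.25913462e+00,  7.05760021e+01,  1.12339504e-03,
        1.04266914e+02, -3.24791930e+00]), 'dq': array([ 0.05301443, -0.10455254, -0.10376416,  0.06061   ,  0.04107331,
        0.05471937]), 'tau': array([ 3.33906799e-03, -4.60219145e+01, -4.19216931e+01,  2.01881528e-05,
        1.06720609e-02,  4.52894835e-05]), 'ee_pos': array([ 0.25806959, -0.54137898,  0.23025032]), 'orientation': array([-1.79898175e+02, -6.86930221e-03,  2.54843130e+01]), 'contact_force': array([-0.07674741,  0.43418092, -0.87381319]), 'ft_torque': array([-0.028188  , -0.01838863, -0.02778818]), 'gripper_width': 0.08528096576209597}
```

View pics/top0.png

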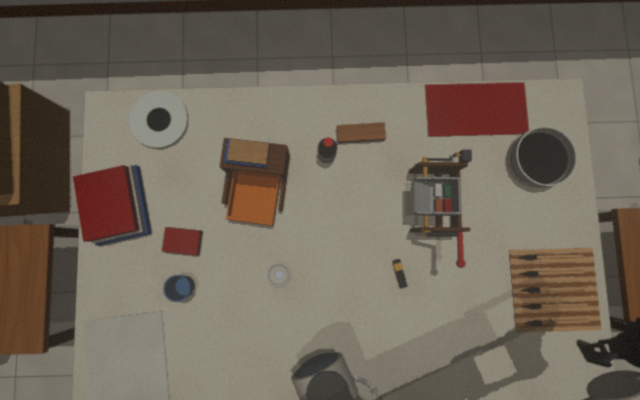

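View pics/side0.png

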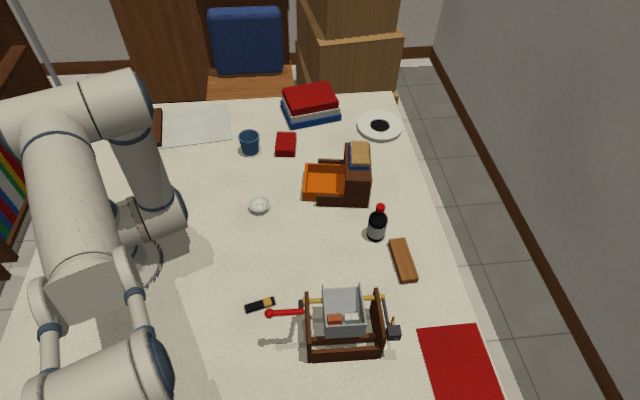

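The top picture has world x up and y left. The tray in its bay is at about (255,198) with its low end facing the robot. The stand is at about (437,200), with the red bar at (461,250). I'll enlarge both for corners.

```bash
cat > h.py <<'E'
import numpy as np,cv2
from station import *
def ray(n,uv):
    c=calibration(n);R=cv2.Rodrigues(c["rvec"])[0]
    p=cv2.undistortPoints(np.float64(uv).reshape(-1,1,2),c["mtx"],c["dist"])[:,0]
    d=np.c_[p,np.ones(len(p))]@R; o=-R.T@c["tvec"]; return o,d
def atz(n,uv,z):
    o,d=ray(n,uv); z=np.broadcast_to(z,len(d)); return o+d*((z-o[2])/d[:,2])[:,None]
def proj(n,P):
    c=calibration(n); return cv2.projectPoints(np.float64(P).reshape(-1,1,3),c["rvec"],c["tvec"],c["mtx"],c["dist"])[0][:,0]
def fr(P,x,y,yaw):
    a=np.radians(yaw);P=np.float64(P);return np.c_[x+P[:,0]*np.cos(a)-P[:,1]*np.sin(a),y+P[:,0]*np.sin(a)+P[:,1]*np.cos(a),P[:,2]]
E
python3 - <<'E'
import cv2,numpy as np
t=cv2.imread("pics/top0.png")
a=cv2.resize(t[130:235,210:300],None,fx=4.4,fy=4.4,interpolation=cv2.INTER_CUBIC)
b=cv2.resize(t[140:275,400:480],None,fx=4.4,fy=4.4,interpolation=cv2.INTER_CUBIC)
im=np.zeros((600,a.shape[1]+b.shape[1]+8,3),np.uint8)
im[:a.shape[0],:a.shape[1]]=a; im[:b.shape[0],a.shape[1]+8:]=b
im=cv2.convertScaleAbs(im,alpha=1.4)
print(a.shape,b.shape); cv2.imwrite("pics/c0.png",im)
E
```

```text
(462, 396, 3) (594, 352, 3)
```

View pics/c0.png

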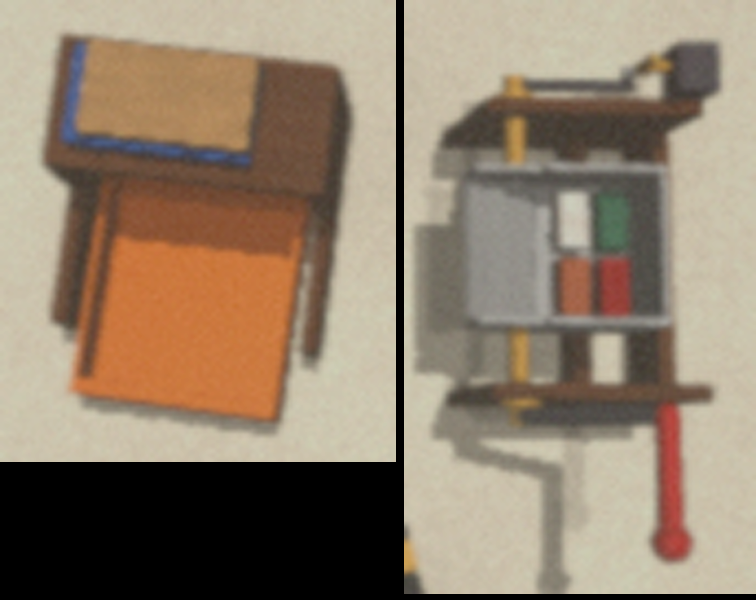

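```bash
python3 - <<'E'
from h import *
A=lambda p:np.array([(210+(x+.5)/4.4-.5,130+(y+.5)/4.4-.5) for x,y in p])
B=lambda p:np.array([(400+(x-404+.5)/4.4-.5,140+(y+.5)/4.4-.5) for x,y in p])
q=atz("top",A([(72,392),(276,420)]),.045); d=q[0]-q[1]
print("low",q,np.linalg.norm(d),"yaw",np.degrees(np.arctan2(-d[0],d[1])))
q=atz("top",A([(105,182),(308,205)]),.05);print("tallinner",q)
q=atz("top",A([(52,320),(72,325),(303,355),(320,361)]),.05);print("rails ends",q)
print("axle",atz("top",B([(514,77),(518,420)]),.105))
print("bar",atz("top",B([(668,405),(672,560)]),.178))
print("boardR",atz("top",B([(712,387),(712,401),(700,100),(705,112)]),.12))
print("boardL",atz("top",B([(455,391),(450,402),(490,99)]),.12))
print("rim",atz("top",B([(667,164),(667,326)]),.135))
by=dict(cup=(180,286,.07),dish=(279,274,.022),tin=(182,241,.035),bottle=(327,143,.14),pw=(361,132,.025),stick=(399,273,.014))
for k,v in by.items(): print(k,atz("top",[v[:2]],v[2])[0].round(3))
E
```

```text
low [[0.55055266 0.31357747 0.045     ]
 [0.52940546 0.18589406 0.045     ]] 0.1294227778073372 yaw -9.404081696629554
tallinner [[0.6828886  0.29137829 0.05      ]
 [0.66448427 0.16304038 0.05      ]]
rails ends [[0.59578569 0.32496164 0.05      ]
 [0.59227465 0.31241256 0.05      ]
 [0.56930972 0.16784763 0.05      ]
 [0.56524123 0.15727846 0.05      ]]
axle [[ 0.69518585 -0.22815989  0.105     ]
 [ 0.48861803 -0.21781675  0.105     ]]
bar [[ 0.49275775 -0.28052052  0.178     ]
 [ 0.40865491 -0.27669629  0.178     ]]
boardR [[ 0.5041945  -0.32823534  0.12      ]
 [ 0.49605073 -0.32762656  0.12      ]
 [ 0.67484276 -0.33389634  0.12      ]
 [ 0.66749613 -0.3363354   0.12      ]]
boardL [[ 0.50615313 -0.17787394  0.12      ]
 [ 0.4998422  -0.17459206  0.12      ]
 [ 0.67889417 -0.20868782  0.12      ]]
rim [[ 0.63425375 -0.3057709   0.135     ]
 [ 0.5394906  -0.29893595  0.135     ]]
cup [0.374 0.43  0.07 ]
dish [0.395 0.172 0.022]
tin [0.493 0.438 0.035]
bottle [0.732 0.032 0.14 ]
pw [ 0.792 -0.072  0.025]
stick [ 0.387 -0.163  0.014]
```

Estimates: tray low face mid (0.540, 0.250), yaw −9.4°; stand origin (0.591, −0.222), yaw about −3°. I'll check these with an overlay and plan the first move.

```bash
cat >> h.py <<'E'
def plan(x,y,z,yaw=None,n=None,step=.036):
    s=status.observe();p=s["ee_pos"];y0=s["orientation"][2];yaw=y0 if yaw is None else yaw
    dy=(yaw-y0+180)%360-180; D=np.array([x,y,z])-p
    n=n or int(np.ceil(max(np.linalg.norm(D)/step,abs(dy)/6.5,1))); r=[]
    for i in range(n):
        a=np.radians(y0+dy*i/n);d=D/n
        r.append("%.4f %.4f %.4f %.3f"%(d[0]*np.cos(a)+d[1]*np.sin(a),d[0]*np.sin(a)-d[1]*np.cos(a),-d[2],-np.radians(dy)/n))
    for i in range(0,n,10): print("; ".join(r[i:i+10]))
T=(.629,.235,-9.4); S=(.591,-.222,-3.)
def overlay(im,n,segs):
    for P in segs:
        q=proj(n,P); cv2.polylines(im,[np.int32(np.round(q*16))],False,(255,255,0),1,cv2.LINE_AA,4)
def box(x0,x1,y0,y1,z): return [[x0,y0,z],[x1,y0,z],[x1,y1,z],[x0,y1,z],[x0,y0,z]]
def model(T=T,S=S):
    s=[fr(box(-.09,.09,-.065,.065,.045),*T),fr([[.09,-.03,.095],[.09,.03,.095]],*T)]
    s+=[fr(box(a,a+.01,-.11,.02,.12),*S) for a in(-.09,.08)]+[fr([[-.09,0,.105],[.09,0,.105]],*S),fr([[-.17,-.061,.178],[-.1,-.061,.178]],*S),fr(box(-.047,.047,-.081,.03,.135),*S)]
    return s
E
python3 - <<'E'
from h import *
t=cv2.imread("pics/top0.png");s=cv2.imread("pics/side0.png")
o=[]
for im,n,w in((t,"top",(210,300,130,235)),(t,"top",(400,480,140,275)),(s,"side",(290,385,130,215)),(s,"side",(240,410,270,370))):
    im=cv2.convertScaleAbs(im,alpha=1.3);
    # scale up before drawing
    x0,x1,y0,y1=w;k=280/(y1-y0); k=min(k,395/(x1-x0))
    c=cv2.resize(im[y0:y1,x0:x1],None,fx=k,fy=k)
    for P in model():
        q=(proj(n,P)-[x0,y0])*k; cv2.polylines(c,[np.int32(q)],False,(255,255,0),1,cv2.LINE_AA)
    f=np.zeros((290,398,3),np.uint8);f[:c.shape[0],:c.shape[1]]=c[:290,:398];o.append(f)
cv2.imwrite("pics/ov.png",np.vstack([np.hstack(o[:2]),np.hstack(o[2:])]))
plan(.545,.249,.18,80.6)
E
```

```text
0.0250 -0.0246 0.0021 -0.040; 0.0259 -0.0236 0.0021 -0.040; 0.0269 -0.0225 0.0021 -0.040; 0.0277 -0.0214 0.0021 -0.040; 0.0286 -0.0203 0.0021 -0.040; 0.0294 -0.0191 0.0021 -0.040; 0.0301 -0.0179 0.0021 -0.040; 0.0308 -0.0167 0.0021 -0.040; 0.0314 -0.0155 0.0021 -0.040; 0.0320 -0.0142 0.0021 -0.040
0.0326 -0.0129 0.0021 -0.040; 0.0331 -0.0116 0.0021 -0.040; 0.0335 -0.0102 0.0021 -0.040; 0.0339 -0.0089 0.0021 -0.040; 0.0342 -0.0075 0.0021 -0.040; 0.0345 -0.0062 0.0021 -0.040; 0.0347 -0.0048 0.0021 -0.040; 0.0349 -0.0034 0.0021 -0.040; 0.0350 -0.0020 0.0021 -0.040; 0.0350 -0.0006 0.0021 -0.040
0.0350 0.0008 0.0021 -0.040; 0.0350 0.0022 0.0021 -0.040; 0.0348 0.0036 0.0021 -0.040; 0.0347 0.0050 0.0021 -0.040
```

View pics/ov.png

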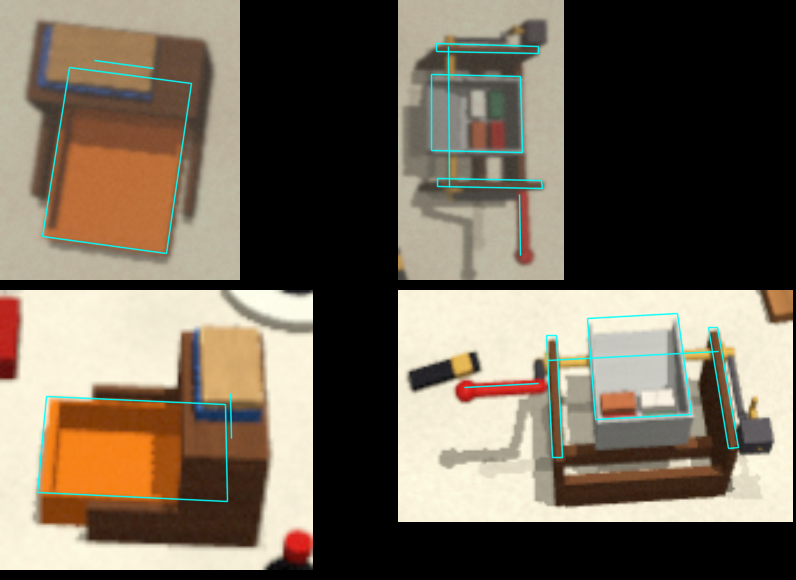

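The overlay fits within about 3 mm in both cameras, so I'm moving.

Emit:
play_rows --commands "0.025 -0.025 0.002 -0.04; 0.026 -0.024 0.002 -0.04; 0.027 -0.022 0.002 -0.04; 0.028 -0.021 0.002 -0.04; 0.029 -0.020 0.002 -0.04; 0.029 -0.019 0.002 -0.04; 0.030 -0.018 0.002 -0.04; 0.031 -0.017 0.002 -0.04; 0.031 -0.015 0.002 -0.04; 0.032 -0.014 0.002 -0.04"

```text
clock: 0.93
ee_pos: [0.3764, -0.2025, 0.2012]
orientation: [-179.1, -0.2, 48.7]
contact_force: [0.2, -0.2, -0.1]
gripper_width: 0.0855
```

Emit:
play_rows --commands "0.033 -0.013 0.002 -0.04; 0.033 -0.012 0.002 -0.04; 0.033 -0.010 0.002 -0.04; 0.034 -0.009 0.002 -0.04; 0.034 -0.008 0.002 -0.04; 0.035 -0.006 0.002 -0.04; 0.035 -0.005 0.002 -0.04; 0.035 -0.003 0.002 -0.04; 0.035 -0.002 0.002 -0.04; 0.035 -0.001 0.002 -0.04" --grip -0.3 --newtons 50

```text
clock: 1.77
ee_pos: [0.4908, 0.1483, 0.1799]
orientation: [-179.2, -0.5, 72.8]
contact_force: [1.0, -0.3, 0.4]
gripper_width: 0.0554
```

```bash
python3 -c "
from h import *
s=status.observe();print(s['clock'],s['ee_pos'],s['orientation'],s['gripper_width'])
plan(.545,.249,.10,80.6)"
```

```text
1.7667 [0.49082673 0.14827827 0.1798981 ] [-179.17208069   -0.45519585   72.81907194] 0.05539606989888956
0.0281 0.0055 0.0200 -0.034; 0.0279 0.0065 0.0200 -0.034; 0.0276 0.0074 0.0200 -0.034; 0.0274 0.0083 0.0200 -0.034
```

Emit:
play_rows --commands "0.028 0.006 0.02 -0.034; 0.028 0.007 0.02 -0.034; 0.028 0.007 0.02 -0.034; 0.027 0.008 0.02 -0.034; 0 0 0 0"

```text
clock: 2.18
ee_pos: [0.5452, 0.2624, 0.0949]
orientation: [-179.2, -0.6, 81.6]
contact_force: [0.2, -0.5, -0.6]
gripper_width: 0.0558
```

```bash
python3 -c "
from h import *
cv2.imwrite('pics/s1.png',cv2.resize(snapshot('side')[100:260,220:420],None,fx=3,fy=3))
plan(.545,.249,.018,80.6)"
```

```text
-0.0039 0.0006 0.0263 0.005; -0.0039 0.0006 0.0263 0.005; -0.0039 0.0006 0.0263 0.005
```

Emit:
play_rows --commands "-0.004 0.0005 0.02 0.005; -0.004 0.0005 0.02 0.005; -0.003 0.0005 0.02 0.005; 0 0 0.012 0; 0 0 0 0"

```text
clock: 2.65
ee_pos: [0.5451, 0.2484, 0.0265]
orientation: [-179.5, -0.6, 80.4]
contact_force: [-0.9, -1.1, -0.1]
gripper_width: 0.0556
```

```bash
python3 -c "
from h import *
plan(.545,.249,.015,80.6)"
```

```text
0.0006 -0.0002 0.0115 -0.003
```

Emit:
play_rows --commands "0 0 0.009 0; 0 0 0 0; 0 0 0 0; 0 0 0 0; 0 0 0 0; 0 0 0 0; 0 0 0 0; 0 0 0 0" --grip 1 --newtons 50

```text
clock: 3.32
ee_pos: [0.5466, 0.2483, 0.0226]
orientation: [-179.8, -0.8, 80.4]
contact_force: [-0.5, 0.0, -2.1]
gripper_width: 0.0088
```

Emit:
play_rows --commands "0 -0.010 0 0; 0 -0.012 0 0; 0 -0.012 0 0; 0 -0.012 0 0; 0 -0.012 0 0; 0 0 0 0"

```text
clock: 3.82
ee_pos: [0.4841, 0.2584, 0.0217]
orientation: [-179.6, -0.7, 80.3]
contact_force: [-1.2, -0.6, -1.7]
gripper_width: 0.0091
```

Emit:
play_rows --commands "0.002 -0.010 0 0; 0.002 -0.010 0 0; 0.002 -0.010 0 0; 0.002 -0.010 0 0; 0.002 -0.008 0 0; 0 0 0 0"

```text
clock: 4.32
ee_pos: [0.4336, 0.2773, 0.0221]
orientation: [-179.6, -0.6, 80.2]
contact_force: [-0.6, -4.0, -1.7]
gripper_width: 0.0092
```

```bash
python3 -c "
from h import *
cv2.imwrite('pics/t1.png',cv2.resize(snapshot('top')[120:320,150:320],None,fx=3,fy=3))"
```

```text
(no output)
```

View pics/t1.png

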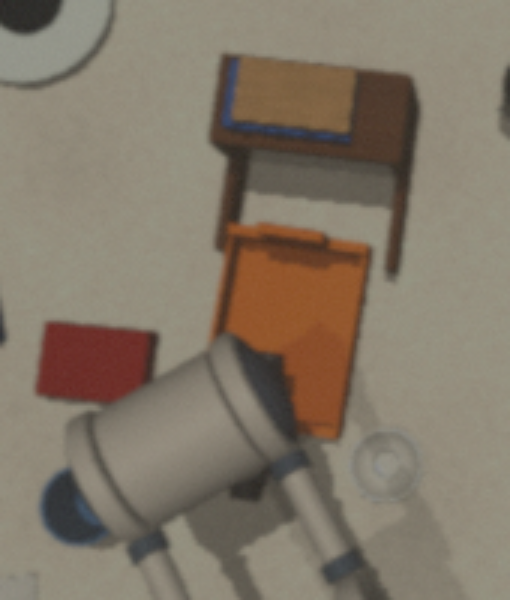

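The tray is out and clear of the dish, with its tab at about crop (293,236). Releasing.

Emit:
play_rows --commands "0 0 0 0; 0 0 0 0; 0 0 0 0; 0 0 0 0; 0 0 -0.03 0; 0 0 -0.04 0; 0 0 -0.04 0; 0 0 -0.04 0; 0 0 -0.02 0; 0 0 0 0" --grip -0.3

```text
clock: 5.2
ee_pos: [0.4361, 0.2749, 0.1991]
orientation: [-179.7, -0.7, 80.3]
contact_force: [0.8, 0.7, 0.3]
gripper_width: 0.0555
```

```bash
python3 -c "
from h import *
f=lambda p:np.array([(150+(x+.5)/3-.5,120+(y+.5)/3-.5) for x,y in p])
t=snapshot('top');cv2.imwrite('pics/t2.png',t)
q=atz('top',f([(259,229),(327,240)]),.095);print(q,q.mean(0))
q=atz('top',f([(228,229),(369,248)]),.05);print(q)
s=status.observe();print(s['clock'],s['ee_pos'],s['orientation'])
plan(.600,.249,.20,80.3)"
```

```text
[[0.60622309 0.27589765 0.095     ]
 [0.59473532 0.21589111 0.095     ]] [0.6004792  0.24589438 0.095     ]
[[0.61312155 0.31324188 0.05      ]
 [0.5918328  0.18350434 0.05      ]]
5.25 [0.43599995 0.27479637 0.19761722] [-179.61345347   -0.70149524   80.2580305 ]
0.0005 0.0332 -0.0005 -0.000; 0.0005 0.0332 -0.0005 -0.000; 0.0005 0.0332 -0.0005 -0.000; 0.0005 0.0332 -0.0005 -0.000; 0.0004 0.0332 -0.0005 -0.000
```

Emit:
play_rows --commands "0 0.033 0 0; 0 0.033 0 0; 0 0.033 0 0; 0 0.033 0 0; 0 0.024 0 0; 0 0 0 0"

```text
clock: 5.75
ee_pos: [0.5936, 0.2473, 0.1851]
orientation: [-179.1, -0.5, 80.5]
contact_force: [1.1, 0.7, -0.3]
gripper_width: 0.0557
```

```bash
python3 -c "
from h import *
plan(.598,.248,.11,80.3)"
```

```text
0.0005 0.0014 0.0250 0.001; 0.0005 0.0014 0.0250 0.001; 0.0005 0.0014 0.0250 0.001
```

Emit:
play_rows --commands "0 0.002 0.03 0; 0 0.001 0.03 0; 0 0.001 0.03 0; 0 0 0.02 0; 0 0 0.012 0; 0 0 0 0; 0 0 0 0"

```text
clock: 6.33
ee_pos: [0.5907, 0.2462, 0.0457]
orientation: [-178.3, -0.1, 80.3]
contact_force: [1.1, 1.0, 0.4]
gripper_width: 0.0555
```

Emit:
play_rows --commands "0.002 0.004 -0.006 0; 0 0.003 -0.004 0; 0 0 0 0; 0 0 0 0"

```text
clock: 6.67
ee_pos: [0.6005, 0.2481, 0.0615]
orientation: [-178.6, -0.3, 80.4]
contact_force: [-0.0, 0.5, -0.6]
gripper_width: 0.0554
```

Emit:
play_rows --commands "0 0 0 0; 0 0 0 0; 0 0 0 0; 0 0 0 0; 0 0 0 0; 0 0 0 0; 0 0 0 0; 0 0 0 0" --grip 1 --newtons 110

```text
clock: 7.33
ee_pos: [0.6028, 0.2487, 0.0662]
orientation: [-179.0, -0.5, 80.4]
contact_force: [0.1, -0.2, 1.1]
gripper_width: 0.0084
```

Emit:
play_rows --commands "0 0 0 0; 0 0 0 0; 0 0 0 0; 0 0 0.008 0; 0 0 0.006 0; 0 0 0 0" --grip -0.6

```text
clock: 7.83
ee_pos: [0.5986, 0.2498, 0.0508]
orientation: [-178.5, -0.5, 80.4]
contact_force: [-0.6, -0.3, 0.1]
gripper_width: 0.0682
```

Emit:
play_rows --commands "0 0 0.002 0; 0 0 0 0; 0 0 0 0; 0 0 0 0; 0 0 0 0; 0 0 0 0; 0 0 0 0; 0 0 0 0; 0 0 0 0" --grip 1 --newtons 110

```text
clock: 8.58
ee_pos: [0.5991, 0.2492, 0.0462]
orientation: [-178.5, -0.4, 80.4]
contact_force: [0.7, -0.3, -0.6]
gripper_width: 0.009
```

Emit:
play_rows --commands "0 0 -0.01 0; 0 0 -0.012 0; 0 0 -0.015 0; 0 0 -0.015 0; 0 0 -0.015 0; 0 0 -0.012 0; 0 0 0 0"

```text
clock: 9.17
ee_pos: [0.5999, 0.2477, 0.1312]
orientation: [-178.4, -0.3, 80.4]
contact_force: [0.5, 0.1, -2.0]
gripper_width: 0.0084
```

```bash
python3 -c "
from h import *
s=snapshot('side');cv2.imwrite('pics/s2.png',cv2.resize(s[60:260,200:440],None,fx=2.5,fy=2.5))
plan(.6025,-.0023,.13,177,n=24)"
```

```text
-0.0103 0.0018 0.0000 -0.070; -0.0104 0.0011 0.0000 -0.070; -0.0104 0.0004 0.0000 -0.070; -0.0104 -0.0003 0.0000 -0.070; -0.0104 -0.0011 0.0000 -0.070; -0.0103 -0.0018 0.0000 -0.070; -0.0101 -0.0025 0.0000 -0.070; -0.0099 -0.0032 0.0000 -0.070; -0.0097 -0.0039 0.0000 -0.070; -0.0094 -0.0046 0.0000 -0.070
-0.0090 -0.0052 0.0000 -0.070; -0.0086 -0.0058 0.0000 -0.070; -0.0082 -0.0064 0.0000 -0.070; -0.0077 -0.0070 0.0000 -0.070; -0.0072 -0.0075 0.0000 -0.070; -0.0067 -0.0080 0.0000 -0.070; -0.0061 -0.0084 0.0000 -0.070; -0.0055 -0.0089 0.0000 -0.070; -0.0049 -0.0092 0.0000 -0.070; -0.0042 -0.0095 0.0000 -0.070
-0.0035 -0.0098 0.0000 -0.070; -0.0028 -0.0100 0.0000 -0.070; -0.0021 -0.0102 0.0000 -0.070; -0.0014 -0.0103 0.0000 -0.070
```

View pics/s2.png

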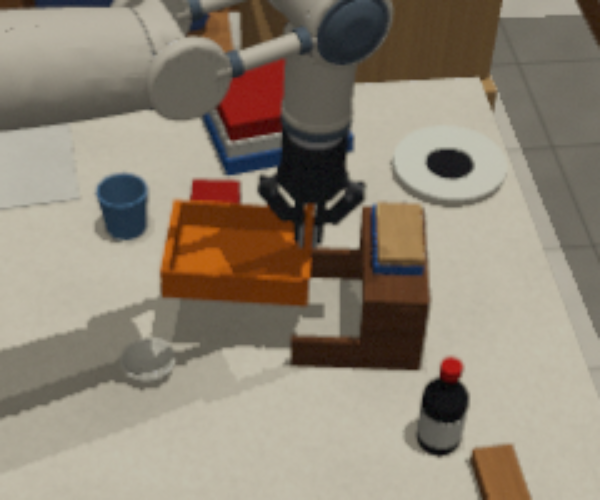

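The tray is held level and clear of the rails.

Emit:
play_rows --commands "-0.010 0.002 0 -0.07; -0.010 0.001 0 -0.07; -0.010 0 0 -0.07; -0.010 0 0 -0.07; -0.010 -0.001 0 -0.07; -0.010 -0.002 0 -0.07; -0.010 -0.0025 0 -0.07; -0.010 -0.003 0 -0.07; -0.010 -0.004 0 -0.07; -0.009 -0.0045 0 -0.07"

```text
clock: 10.05
ee_pos: [0.598, 0.1437, 0.1193]
orientation: [-178.3, -1.7, 122.6]
contact_force: [0.5, 0.7, -2.3]
gripper_width: 0.0087
```

Emit:
play_rows --commands "-0.009 -0.005 0 -0.07; -0.009 -0.006 0 -0.07; -0.008 -0.006 0 -0.07; -0.008 -0.007 0 -0.07; -0.007 -0.0075 0 -0.07; -0.007 -0.008 0 -0.07; -0.006 -0.0085 0 -0.07; -0.0055 -0.009 0 -0.07; -0.005 -0.009 0 -0.07; -0.004 -0.009 0 -0.07"

```text
clock: 10.88
ee_pos: [0.5993, 0.0357, 0.1056]
orientation: [-179.7, -3.5, 164.8]
contact_force: [0.1, 0.5, -2.3]
gripper_width: 0.0087
```

```bash
python3 -c "
from h import *
plan(.6025,-.0023,.11,177)"
```

```text
-0.0065 -0.0179 -0.0022 -0.107; -0.0046 -0.0185 -0.0022 -0.107
```

Emit:
play_rows --commands "-0.006 -0.015 0 -0.07; -0.004 -0.015 0 -0.07; -0.002 -0.007 0 -0.07; 0 0 0 0"

```text
clock: 11.22
ee_pos: [0.601, -0.0058, 0.0998]
orientation: [179.4, -3.9, 177.6]
contact_force: [-0.0, 0.9, -1.7]
gripper_width: 0.0089
```

```bash
python3 -c "
from h import *
t=snapshot('top');s=snapshot('side')
a=cv2.resize(t[130:280,300:490],None,fx=2,fy=2);b=cv2.resize(s[190:380,230:430],None,fx=2,fy=2)
o=np.zeros((380,790,3),np.uint8);o[:300,:380]=a;o[:380,385:785]=b;cv2.imwrite('pics/m3.png',cv2.convertScaleAbs(o,alpha=1.3))
s=status.observe();print(s['orientation'])
plan(.6025,-.0023,.06,177)"
```

```text
[179.42203516  -3.95777567 177.34081974]
-0.0008 0.0011 0.0199 0.003; -0.0008 0.0011 0.0199 0.003
```

View pics/m3.png

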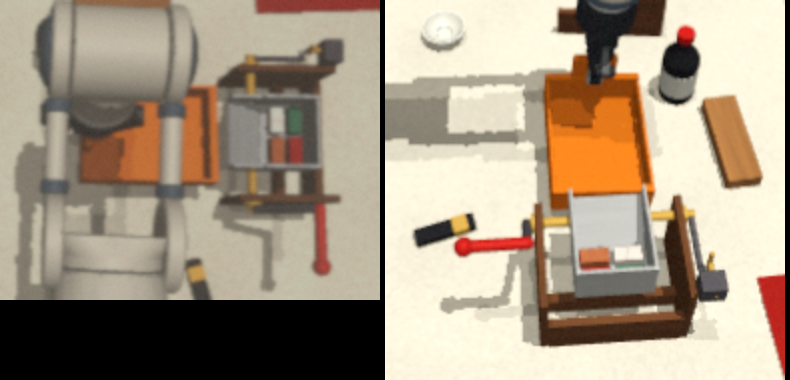

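Emit:
play_rows --commands "0 0 0.015 0; 0 0 0.015 0; 0 0 0.01 0; 0 0 0 0; 0 0 0 0"

```text
clock: 11.73
ee_pos: [0.5977, 0.0, 0.0584]
orientation: [179.3, -4.0, 177.0]
contact_force: [0.5, 0.8, -1.1]
gripper_width: 0.0088
```

```bash
python3 -c "
from h import *
print(fr([[0,.15,0],[0,.1,0]],*S))
plan(.599,-.072,.052,177)"
```

```text
[[ 0.59885039 -0.07220557  0.        ]
 [ 0.5962336  -0.12213705  0.        ]]
-0.0017 -0.0240 0.0021 -0.000; -0.0017 -0.0240 0.0021 -0.000; -0.0017 -0.0240 0.0021 -0.000
```

Emit:
play_rows --commands "-0.001 -0.012 0.001 0; -0.001 -0.012 0.001 0; -0.001 -0.012 0.001 0; -0.001 -0.012 0.001 0; -0.001 -0.012 0.001 0; -0.001 -0.010 0 0; 0 0 0 0"

```text
clock: 12.32
ee_pos: [0.601, -0.0781, 0.0549]
orientation: [179.4, -3.7, 176.9]
contact_force: [0.0, 0.6, -1.3]
gripper_width: 0.0085
```

```bash
python3 -c "
from h import *
t=snapshot('top');s=snapshot('side')
a=cv2.resize(t[130:280,300:490],None,fx=2,fy=2);b=cv2.resize(s[190:380,230:430],None,fx=2,fy=2)
o=np.zeros((380,790,3),np.uint8);o[:300,:380]=a;o[:380,385:785]=b;cv2.imwrite('pics/m4.png',cv2.convertScaleAbs(o,alpha=1.3))
s=status.observe();print(s['orientation'],fr(box(-.09,-.09,-.065,.065,.045)[1:3],0,0,0).shape)
plan(.599,-.072,.046,177)"
```

```text
[179.34019105  -3.7417114  176.95710495] (2, 3)
0.0022 0.0040 0.0088 -0.001
```

View pics/m4.png

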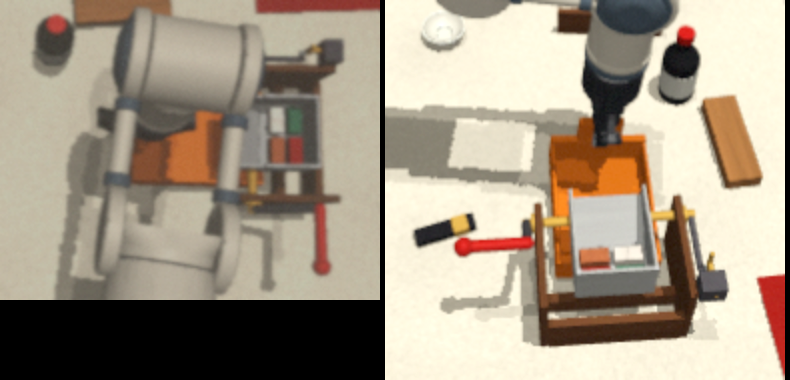

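Emit:
play_rows --commands "0.001 0.002 0.004 0; 0 0.002 0.003 0; 0 0 0.003 0; 0 0 0 0; 0 0 0 0"

```text
clock: 12.83
ee_pos: [0.6019, -0.0721, 0.0511]
orientation: [179.7, -3.2, 177.0]
contact_force: [0.1, -1.7, -2.2]
gripper_width: 0.0088
```

Emit:
play_rows --commands "0 0 0.005 0; 0 0 0.004 0; 0 0 0 0"

```text
clock: 13.08
ee_pos: [0.6021, -0.0707, 0.0491]
orientation: [179.8, -3.0, 177.1]
contact_force: [0.6, 0.2, -2.2]
gripper_width: 0.0088
```

Emit:
play_rows --commands "0 0 0 0; 0 0 0 0; 0 0 0 0; 0 0 0 0; 0 0 0 0" --grip -0.3

```text
clock: 13.5
ee_pos: [0.6017, -0.0681, 0.0468]
orientation: [179.6, -3.1, 177.2]
contact_force: [-0.7, 0.2, 0.3]
gripper_width: 0.0555
```

Emit:
play_rows --commands "0 0 -0.02 0; 0 0 -0.03 0; 0 0 -0.04 0; 0 0 -0.04 0; 0 0 -0.04 0; 0 0 -0.03 0; 0 0 0 0"

```text
clock: 14.08
ee_pos: [0.61, -0.0689, 0.2446]
orientation: [179.4, -4.1, 177.3]
contact_force: [1.2, -0.4, 1.3]
gripper_width: 0.0555
```

```bash
python3 -c "
from h import *
t=snapshot('top');s=snapshot('side')
a=cv2.resize(t[130:280,300:490],None,fx=2,fy=2);b=cv2.resize(s[190:380,230:430],None,fx=2,fy=2)
o=np.zeros((380,790,3),np.uint8);o[:300,:380]=a;o[:380,385:785]=b;cv2.imwrite('pics/m5.png',cv2.convertScaleAbs(o,alpha=1.3))
s=status.observe();print(s['clock'],s['ee_pos'],s['orientation'],s['joint_pos'])"
```

```text
14.1833 [ 0.60893404 -0.06869441  0.23884681] [179.36362466  -4.51175817 177.29136661] [-9.66478234e+00  1.15871088e+01  6.28736141e+01  9.14241739e-02
  1.10094771e+02 -9.69030841e+01]
```

View pics/m5.png

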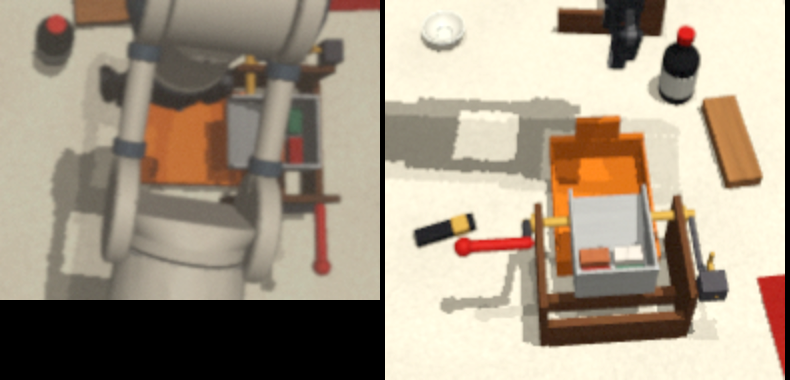

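Tray stands flat under the bucket, tab away. Next I bring the closed fingers behind the bar.

```bash
python3 -c "
from h import *
q=fr([[-.135,-.115,.25]],*S)[0];print(q)
plan(*q,87,n=16)"
```

```text
[ 0.45016638 -0.32977704  0.25      ]
0.0091 -0.0168 -0.0007 0.098; 0.0074 -0.0176 -0.0007 0.098; 0.0057 -0.0182 -0.0007 0.098; 0.0039 -0.0187 -0.0007 0.098; 0.0020 -0.0190 -0.0007 0.098; 0.0001 -0.0191 -0.0007 0.098; -0.0018 -0.0190 -0.0007 0.098; -0.0036 -0.0188 -0.0007 0.098; -0.0054 -0.0183 -0.0007 0.098; -0.0072 -0.0177 -0.0007 0.098
-0.0089 -0.0169 -0.0007 0.098; -0.0105 -0.0159 -0.0007 0.098; -0.0121 -0.0148 -0.0007 0.098; -0.0134 -0.0136 -0.0007 0.098; -0.0147 -0.0122 -0.0007 0.098; -0.0158 -0.0107 -0.0007 0.098
```

Emit:
play_rows --commands "0.009 -0.017 -0.004 0.1; 0.007 -0.018 -0.004 0.1; 0.006 -0.018 -0.003 0.1; 0.004 -0.019 -0.003 0.1; 0.002 -0.019 -0.003 0.1; 0 -0.019 -0.003 0.1; -0.002 -0.019 -0.003 0.1; -0.004 -0.019 -0.003 0.1; -0.005 -0.018 -0.003 0.1; -0.007 -0.018 -0.003 0.1" --grip 1 --newtons 40

```text
clock: 15.02
ee_pos: [0.5011, -0.2314, 0.2472]
orientation: [-174.8, -4.8, 117.7]
contact_force: [-0.3, -0.1, 0.9]
gripper_width: -0.0003
```

Emit:
play_rows --commands "-0.009 -0.017 -0.002 0.1; -0.010 -0.016 -0.002 0.1; -0.012 -0.015 -0.002 0.1; -0.013 -0.014 -0.002 0.1; -0.015 -0.012 -0.002 0.1; -0.016 -0.010 0 0.05; 0 0 0 0"

```text
clock: 15.6
ee_pos: [0.4272, -0.3291, 0.242]
orientation: [-171.4, -2.0, 84.2]
contact_force: [-0.1, -1.1, -0.1]
gripper_width: -0.0
```

```bash
python3 -c "
from h import *
q=fr([[-.135,-.110,.155]],*S)[0];print(q)
plan(*q,87)"
```

```text
[ 0.45042806 -0.32478389  0.155     ]
0.0022 0.0076 0.0290 -0.017; 0.0021 0.0076 0.0290 -0.017; 0.0020 0.0076 0.0290 -0.017
```

Emit:
play_rows --commands "-0.002 0.012 0.025 0; -0.002 0.012 0.025 0; 0 0.010 0.020 0; 0 0 0.008 0; 0 0 0 0"

```text
clock: 16.02
ee_pos: [0.4468, -0.33, 0.1473]
orientation: [-170.8, -2.5, 84.3]
contact_force: [-0.2, 0.4, -0.4]
gripper_width: -0.0002
```

```bash
cat >> h.py <<'E'
def stand():
    from scipy.spatial.transform import Rotation as Ro
    s=status.observe();p=s["ee_pos"]-[S[0],S[1],0];a=np.radians(S[2])
    R=Ro.from_euler("xyz",s["orientation"],degrees=True).as_matrix();M=np.array([[np.cos(a),np.sin(a),0],[-np.sin(a),np.cos(a),0],[0,0,1]])
    print(s["clock"],"stand",(M@p*1000).round(1),"F",s["contact_force"].round(1)); print("tool axes in stand (cols)\n",(M@R).round(3)); return M@R,M@p
E
python3 -c "
from h import *
stand()
t=snapshot('top');s=snapshot('side')
a=cv2.resize(t[130:280,380:490],None,fx=2.5,fy=2.5);b=cv2.resize(s[220:380,230:430],None,fx=2.4,fy=2.4)
o=np.zeros((390,790,3),np.uint8);o[:375,:275]=a;o[:384,280:760]=b;cv2.imwrite('pics/m6.png',cv2.convertScaleAbs(o,alpha=1.3))"
```

```text
16.0167 stand [-138.3 -115.4  147.3] F [-0.2  0.4 -0.4]
tool axes in stand (cols)
 [[ 0.048  0.986 -0.157]
 [ 0.998 -0.04   0.05 ]
 [ 0.043 -0.159 -0.986]]
```

View pics/m6.png

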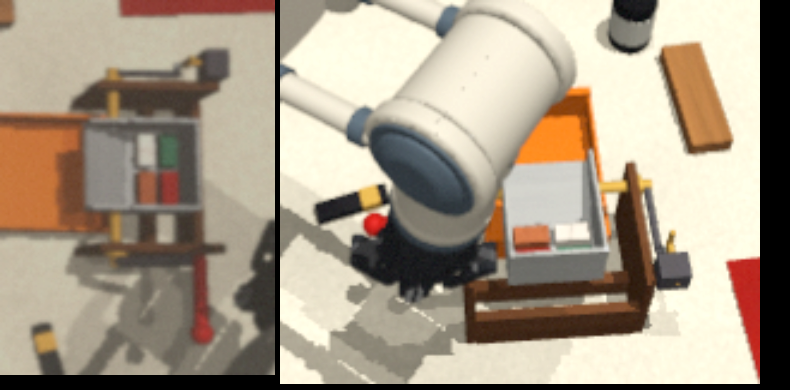

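The fingers are on the −y side of the bar and clear of the bucket. Pushing in stages.

Emit:
play_rows --commands "0.008 -0.008 -0.003 0; 0.012 0 -0.002 0; 0.012 0 -0.002 0; 0.012 -0.001 -0.006 0; 0.012 -0.001 -0.006 0; 0 0 0 0"

```text
clock: 16.62
ee_pos: [0.446, -0.2761, 0.1799]
orientation: [-171.3, -1.5, 84.0]
contact_force: [-0.1, -0.8, -1.8]
gripper_width: 0.0
```

```bash
python3 -c "
from h import *
stand()"
```

```text
16.6167 stand [-142.   -61.6  179.9] F [-0.1 -0.8 -1.8]
tool axes in stand (cols)
 [[ 0.052  0.987 -0.149]
 [ 0.998 -0.047  0.034]
 [ 0.026 -0.151 -0.988]]
```

```bash
cat >> h.py <<'E'
def red(n="top"):
    im=snapshot(n).astype(int); m=(im[...,2]>110)&(im[...,1]<70)&(im[...,0]<70)
    x0,x1,y0,y1={"top":(400,490,205,285),"side":(235,310,270,340)}[n]
    k=np.zeros(m.shape,bool);k[y0:y1,x0:x1]=m[y0:y1,x0:x1];v,u=np.nonzero(k);print(n,len(u),(u.min(),u.max(),v.min(),v.max(),u.mean().round(1),v.mean().round(1)) if len(u) else "")
E
python3 -c "
from h import *
import h
red('top');red('side')
for th in (0,.2,.4):
    a=np.radians(-39.9)+th; P=fr([[-.178,.095*np.sin(a),.105+.095*np.cos(a)]],*S);print(th,proj('top',P),proj('side',P))
h.snapshot=lambda n:cv2.imread(f'pics/{n}0.png')
red('top');red('side')"
```

```text
top 7 (np.int64(404), np.int64(415), np.int64(217), np.int64(221), np.float64(408.1), np.float64(219.6))
side 0 
0 [[459.15024252 266.33155926]] [[264.9907747  311.96937659]]
0.2 [[454.16052965 266.38506324]] [[264.7473271 303.0843981]]
0.4 [[447.81456906 266.35541016]] [[264.6353674  294.24213284]]
top 120 (np.int64(441), np.int64(464), np.int64(208), np.int64(266), np.float64(460.5), np.float64(249.7))
side 238 (np.int64(265), np.int64(304), np.int64(308), np.int64(317), np.float64(283.2), np.float64(312.1))
```

Emit:
play_rows --commands "-0.010 0 0 0; -0.015 0 0 0; -0.015 0 0 0; -0.010 0 0.004 0; 0 0 0 0"

```text
clock: 17.13
ee_pos: [0.4401, -0.3315, 0.1734]
orientation: [-171.4, -1.6, 84.1]
contact_force: [-0.5, 0.9, -0.5]
gripper_width: 0.0002
```

```bash
python3 -c "
from h import *
stand();red('top');red('side')"
```

```text
17.1333 stand [-144.9 -117.2  173.4] F [-0.5  0.9 -0.5]
tool axes in stand (cols)
 [[ 0.05   0.988 -0.148]
 [ 0.998 -0.046  0.035]
 [ 0.028 -0.149 -0.988]]
top 34 (np.int64(403), np.int64(462), np.int64(205), np.int64(265), np.float64(435.9), np.float64(224.1))
side 0
```

Emit:
play_rows --commands "0 0.002 0.014 0; 0 0.002 0.010 0; 0 0 0 0; 0 0 0 0"

```text
clock: 17.57
ee_pos: [0.441, -0.3282, 0.1464]
orientation: [-171.4, -1.7, 84.2]
contact_force: [-0.1, 0.7, 0.0]
gripper_width: -0.0
```

Emit:
play_rows --commands "0.010 0 0 0; 0.010 0 0 0; 0.010 0 0 0; 0.008 0 0 0"

```text
clock: 17.9
ee_pos: [0.4443, -0.2898, 0.1484]
orientation: [-171.3, -1.4, 84.0]
contact_force: [-7.9, -21.8, 16.2]
gripper_width: 0.0002
```

```bash
python3 -c "
from h import *
stand()"
```

```text
17.9 stand [-142.9  -75.4  148.4] F [ -7.9 -21.8  16.2]
tool axes in stand (cols)
 [[ 0.052  0.987 -0.149]
 [ 0.998 -0.047  0.031]
 [ 0.024 -0.15  -0.988]]
```

Emit:
play_rows --commands "0.010 -0.001 -0.004 0; 0.010 -0.001 -0.005 0; 0.010 -0.001 -0.004 0; 0.010 -0.001 -0.003 0"

```text
clock: 18.23
ee_pos: [0.446, -0.2566, 0.1695]
orientation: [-171.7, 0.1, 83.6]
contact_force: [0.0, -5.6, -4.9]
gripper_width: 0.0001
```

```bash
python3 -c "
from h import *
stand()"
```

```text
18.2333 stand [-143.   -42.2  169.5] F [ 0.  -5.6 -4.9]
tool axes in stand (cols)
 [[ 0.059  0.988 -0.144]
 [ 0.998 -0.058  0.006]
 [-0.002 -0.144 -0.99 ]]
```

Emit:
play_rows --commands "0.011 -0.001 0 0; 0.011 0 0.001 0; 0.011 0 0.002 0; 0.011 0 0.003 0"

```text
clock: 18.57
ee_pos: [0.4489, -0.2155, 0.1717]
orientation: [-172.3, 1.3, 83.4]
contact_force: [-3.5, -5.8, 3.4]
gripper_width: 0.0002
```

```bash
python3 -c "
from h import *
stand()"
```

```text
18.5667 stand [-142.3   -1.   171.7] F [-3.5 -5.8  3.4]
tool axes in stand (cols)
 [[ 0.063  0.989 -0.136]
 [ 0.998 -0.066 -0.013]
 [-0.022 -0.134 -0.991]]
```

Emit:
play_rows --commands "0.011 0 0.003 0; 0.011 0 0.004 0; 0.011 0 0.006 0; 0.011 0 0.007 0; 0.008 0 0.007 0"

```text
clock: 18.98
ee_pos: [0.4509, -0.1667, 0.1495]
orientation: [-172.9, 2.5, 83.1]
contact_force: [1.6, -7.5, 0.9]
gripper_width: 0.0001
```

```bash
python3 -c "
from h import *
stand()"
```

```text
18.9833 stand [-142.8   47.9  149.5] F [ 1.6 -7.5  0.9]
tool axes in stand (cols)
 [[ 0.068  0.99  -0.126]
 [ 0.997 -0.073 -0.036]
 [-0.044 -0.123 -0.991]]
```

Emit:
play_rows --commands "0.008 0 0.007 0; 0.005 0 0.006 0; 0.003 0 0 0; 0.002 0 0 0; 0.002 0 0 0; 0.002 0 0 0; 0.002 0 0 0; 0.002 0 0 0; 0.002 0 0 0"

```text
clock: 19.73
ee_pos: [0.4516, -0.1567, 0.1383]
orientation: [-174.0, 5.9, 82.4]
contact_force: [-0.8, -12.8, -3.5]
gripper_width: 0.0006
```

```bash
python3 -c "
from h import *
stand()
t=snapshot('top');s=snapshot('side')
a=cv2.resize(t[130:280,340:490],None,fx=2,fy=2);b=cv2.resize(s[220:380,230:430],None,fx=2.4,fy=2.4)
o=np.zeros((390,790,3),np.uint8);o[:300,:300]=a;o[:384,305:785]=b;cv2.imwrite('pics/m7.png',cv2.convertScaleAbs(o,alpha=1.3))"
```

```text
19.7333 stand [-142.6   57.9  138.3] F [ -0.8 -12.8  -3.5]
tool axes in stand (cols)
 [[ 0.08   0.99  -0.113]
 [ 0.991 -0.091 -0.094]
 [-0.103 -0.105 -0.989]]
```

View pics/m7.png

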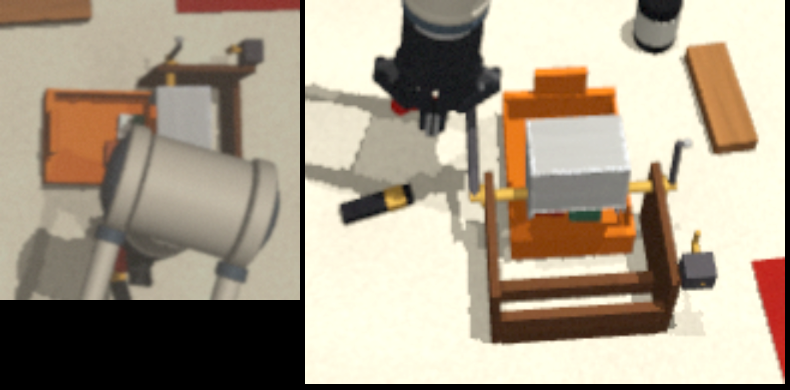

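The bucket is fully tipped and stones are visible in the tray. I'll let the bar swing back by backing along the arc.

Emit:
play_rows --commands "-0.010 0 -0.010 0; -0.012 0 -0.008 0; -0.012 0 -0.006 0; -0.012 0 -0.004 0; -0.012 0 -0.002 0; -0.012 0 0 0; -0.012 0 0.001 0; -0.012 0 0.002 0; -0.012 0 0.004 0; -0.012 0 0.005 0"

```text
clock: 20.67
ee_pos: [0.4392, -0.2775, 0.1739]
orientation: [-174.7, 6.8, 82.6]
contact_force: [-0.2, 0.1, -0.4]
gripper_width: -0.0002
```

```bash
python3 -c "
from h import *
stand()"
```

```text
20.6667 stand [-148.7  -63.4  173.9] F [-0.2  0.1 -0.4]
tool axes in stand (cols)
 [[ 0.077  0.992 -0.101]
 [ 0.99  -0.088 -0.111]
 [-0.119 -0.092 -0.989]]
```

Emit:
play_rows --commands "-0.012 0 0.005 0; -0.015 0 0.003 0; -0.02 0 0 0; -0.02 0 0 0; -0.02 0 -0.01 0; 0 0 -0.03 0; 0 0 -0.03 0; 0 0 -0.03 0; 0 0 0 0"

```text
clock: 21.42
ee_pos: [0.4319, -0.3623, 0.2667]
orientation: [-173.7, 5.8, 82.5]
contact_force: [0.7, -1.1, 1.4]
gripper_width: -0.0
```

```bash
python3 -c "
from h import *
stand();red('top');red('side')
t=snapshot('top');s=snapshot('side')
a=cv2.resize(t[130:280,340:490],None,fx=2,fy=2);b=cv2.resize(s[180:380,230:430],None,fx=2.4,fy=2.4)
o=np.zeros((480,790,3),np.uint8);o[:300,:300]=a;o[:480,305:785]=b;cv2.imwrite('pics/m8.png',cv2.convertScaleAbs(o,alpha=1.3))"
```

```text
21.4167 stand [-151.5 -148.4  266.7] F [ 0.7 -1.1  1.4]
tool axes in stand (cols)
 [[ 0.079  0.99  -0.118]
 [ 0.992 -0.09  -0.092]
 [-0.101 -0.11  -0.989]]
top 38 (np.int64(401), np.int64(462), np.int64(205), np.int64(242), np.float64(445.9), np.float64(231.9))
side 0
```

View pics/m8.png

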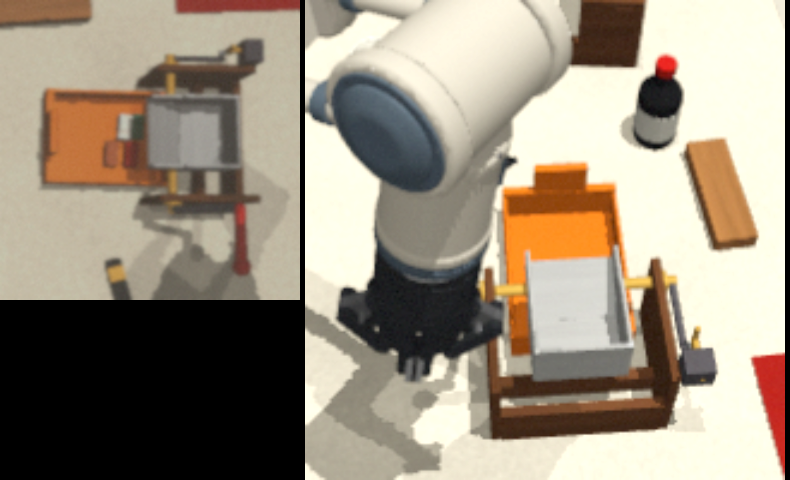

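The bucket is home and empty, and all four stones are in the tray at about crop (125,140). The tall-end corners are at crop (45,90) and (45,184). One numeric check of the tray, then hand in.

```bash
python3 -c "
from h import *
q=atz('top',[(340+22.5,130+45),(340+22.5,130+92)],.05)-[S[0],S[1],0]
a=np.radians(S[2]);print('tall end outer corners, stand y',-np.sin(a)*q[:,0]+np.cos(a)*q[:,1],'x',np.cos(a)*q[:,0]+np.sin(a)*q[:,1])
arm.finish_job()"
```

```text
tall end outer corners, stand y [0.15769503 0.1564251 ] x [ 0.06225888 -0.06872821]
the job is handed in; nothing more can be done
```

I drew the tray out by its low end, set it down and let go. I then re-gripped it by the tab, turned it, and stood it between the side boards with the low end under the bucket. Next I pushed the red bar past the catch to an estimated 1.5 rad or more, backed off so the bucket swung home, and handed the job in at about 21.5 s.

- **Stones and bucket:** the last picture showed the bucket home and empty and all four stones in the tray, with the gripper clear. I did not measure the stones' positions.
- **Tray:** its tall end measured at stand y of about 157 mm, so the tab sits at about 152 mm and the low face at about −23 mm. It looked flat in the pictures.
- **Bystanders:** I steered clear of the other things and saw no contact in the pictures. I did not measure whether any of them moved.
- **What went wrong on the way:** the first push rose too high and seems to have slid over the bar, which stayed at or near home, so I backed off and repeated it lower. The repeat met the bar with a brief force of about 28 N on the fingers. The tool also picked up a tilt of up to about 9° over the turns, which did no visible harm.

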